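# Index the focus arm of a dish-imaging stand and lock its barrel

## Task

The focus of the dish-imaging stand was left between settings. Pull the black plunger knob on the swing arm well up, swing the arm to the last hole of the index plate, the one next to the little stop post, and let the pin drop fully home there; then, with the pin holding the barrel still, turn the knurled lock ring clockwise (seen from the eyepiece) until it is fully tight. Let go, and leave the dish, bottle, tip box and stack of dishes standing where they are.

Things in the scene. Friction and masses are not known exactly. Their poses are not given: they have to be found in the camera images.
- stand: White imaging stand, fixed to the bench. Base plate 240 x 220 x 18 mm; origin on the bench, z up, x away from the robot at yaw 0; the plate is centred 40 mm along x from the origin. A post (radius 13 mm, 148 high, at x 0, y 82) carries the leaning tube; a thin post (radius 7, 170 high, at x 140, y -90) the lamp bar.
- tube: Fixed tube housing, radius 25-27 mm, on the stand. Origin on its axis in its top face, 200 mm above the bench; z runs along the axis out of the eyepiece, leaning 30 deg from vertical towards the robot side (stand's -x); x points uphill, away from the robot. Its flat aluminium index plate (6 mm thick, outer radius 93 mm) has its top 42 mm below the origin, on the x side, with three holes.
- lamp (a point): Middle of the grey lamp bar, 34 x 140 x 18 mm (long along the stand's y), fixed over the far edge of the stand: an obstacle.
- ring_grip (a point): On the tube axis, mid-height of the knurled aluminium lock ring. z along the axis out of the eyepiece; x along the swing arm, turning with it. Ring: radius 30 mm, 16 mm high (+-8 about this point). Below it the housing collar, radius 25, goes on to 29 mm below this point, so fingertips can pass 20 mm below it. The black eyepiece, radius 21.5, ends 31 mm above.
- knob_grip (a point): Middle of the black plunger knob, 20 mm diameter, from 13 mm below to 9 above this point, at the end of the swing arm, 80 mm from the tube axis; 9 mm below ring_grip along the axis when seated; moves with the knob. z: pull direction, parallel to the tube axis; x: away from it. The steel arm (14 mm wide, boss radius 9 on it) is 16 mm or more below this point.
- end_hole (a point): Mouth of the target hole, the last in the index plate, next to the stop post (8 mm thick, 12 high, 16 mm further on). When seated, knob_grip is 42 mm above it along the tube axis. Hole 11 mm along the arc, 14 mm across; pin 8 mm with a round tip. The other two holes, alike, are at arm angles 0 and 0.8 rad.
- barrel (a joint): Angle of barrel and swing arm, rad, growing anticlockwise seen from the eyepiece (from the stand's -y side to its +y side). 1.3 = over the end hole, limits -0.05 and 1.36; starts somewhere between the holes at 0 and 0.8. Turns with light friction (0.05 N m).
- plunger (a joint): Lift of the plunger, m: 0 = pin fully home in a hole, about 0.010 = pin riding on the plate (as at the start), 0.016 = pulled up to its stop. A spring pushes it down with 3 N at 0 to 6 N at the top. If it passes a hole while down it drops in and holds the arm.
- lock_ring (a joint): Lock ring angle relative to the barrel, rad: 0 = fully tight (hard stop; the rib on the ring's top lines up with the rib on the barrel and with the arm); grows anticlockwise, seen from the eyepiece, as it loosens. Starts 1.2 to 2.1 loose. Takes 0.25 N m, which drags the barrel round unless the pin is in a hole.
- dish: Covered Petri dish, 90 mm diameter, 14 mm high, origin under its centre, on the stand's base plate. Leave it.
- bottle: Amber bottle, 68 mm diameter, 240 mm high, origin under its centre, on the bench beside the stand. Leave it.
- tipbox: Pipette tip box of two levels, 120 x 85 x 150 mm, origin under its centre, on the bench beside the stand. Leave it.
- dishes: Stack of five Petri dishes, 90 mm diameter, 78 mm high, origin under its centre, on the bench beside the stand. Leave it.

How it is judged:
By the outcome, as a careful person would: the job done as asked, in the order asked, and still so for the second after the job is handed in, with the robot touching nothing.
It also fails if it takes over 61 s, if anything falls off the work surface, if the arm or the gripper's body presses on something with over 40 N, if the wrist force passes 120 N, or if a joint passes its speed limit or range.

## Robot

A 6-joint arm with a two-finger parallel gripper is mounted at the origin on the work surface. World frame = base frame: x ahead of the robot, y to its left, z up, the work surface at z = 0. Lengths are in mm, angles in rad, forces in N, time in s.
With the tool pointing down it reaches from about 300 to 775 mm from the base axis. Payload 14.6 kg.
Tool frame: the origin (TCP) lies on the front face of the gripper's body, between the roots of the fingers; the fingertips stand 97 mm ahead of it and the grasp point (between the pads) lies 78 mm ahead of it; z points along the fingers, y is the line along which they close (so a half turn about z gives the same grasp; the last joint's range is limited). The gripper opens to 94 mm and grips with 3 to 60 N. Pads are 16 mm wide; open, the fingers measure 119 mm over their backs; the gripper's body (75 mm by 177 mm) begins 78 mm behind the grasp point.
Start: joints at [1.073, 0.3, 1.521, -0, 1.321, -0.067], TCP at [229.675, 499.739, 302.646] pointing down, gripper open.
Joint ranges: [-3.03, 3.03], [-0.79, 2.21], [0.23, 2.52], [-1.04, 4.18], [0, 3.07], [-2.55, 2.55]. Speed limits (rad/s): [2.22, 2.22, 2.57, 3.14, 3.14, 3.14].

## Interface

Orientations are given as [roll, pitch, yaw] about the fixed x, y, z axes, in that order (R = Rz(yaw) Ry(pitch) Rx(roll)).
In Python, from cell import * gives the robot as it stands.
- The arm moves only by the tool carry_out, never from a script. Its arguments are lists of equal length, an entry for each row: "slide": the shift along the world's x, y, z scaled (see below), a list of three; "dr": the turn, a rotation vector about the world's x, y, z scaled (see below), a list of three; "gripper": the opening in per cent of the stroke, from 0 (shut) to 100 (fully open). A call has 1 to 10 rows; each row is the pose to reach, as a shift and turn from the pose commanded when the call began, turning the shorter way round; what a row does not reach only later rows make up. The controller multiplies each number of a shift by 0.25 m and each number of a turn by 360 degrees. A row lasts 1/12 s, in which the tool goes at most 41.7 mm and 7.16 degrees, less where a joint would pass 70% of its speed; a pose out of reach is approached as far as the arm can. A call with a number of a shift or a turn outside -1 to 1 is refused whole. A call with a gripper value outside its range is refused whole. The fingers move at their own pace and stop on an object; "newtons" is the grip in N (left out, the last holds). Time passes only in rows, so rows that repeat a pose let the fingers close. It gives the time, the measured TCP pose, the force, the opening and the grip force at its end, in the units of the state.
- read_state(): the state, without advancing time (a new reading comes with each control period).
- camera(name): name is "scene" or "side" or "wrist"; returns the picture (480x640x3 uint8, red, green, blue); there is no depth.
- camera_model(name): a dict with "vfov" (degrees; the focal length in pixels is half the picture's height over the tangent of half this angle, whatever the lens; pixels are square), "cx", "cy" (the principal point, pixels), "k1" (the pictures are not rectified: a ray, as slopes to the right and down, at radius r is drawn at 1 + k1 r^2 times it, then the intrinsics apply), "R" (3x3) and "t" (3): a world point X has camera coordinates R X + t. Camera axes: x right, y down, z forward; pixel columns grow to the right and rows downward; lengths in mm; the calibration is good to about 2 mm. A picture is of the moment at which its call begins: read the wrist's pose just before it. camera_model takes no time and is no camera call; for the wrist camera it gives the pose at the moment of the call.
- sign_off(): hands the job in; it is judged then, once.
The state is a dict: "clock": time; "joints": joint angles; "qd": joint speeds; "effort": joint torques, N m; "eef_pos": TCP position; "eef_rot": TCP orientation; "wrist_force": force on the tool from outside, world axes, zero at the start; "moment": the same for the moment, N m; "finger_gap": finger opening in mm; "finger_force": force on a finger pad.
Only numpy, scipy, OpenCV 4.12 (cv2) and the standard library are available. Lean on these libraries where they do the work, as an engineer would, in place of code of your own. Each camera call takes 0.05 s, during which the arm holds its last target. There are 200 camera calls.

## Working session

There is one attempt and no reset: what is moved stays moved. The work goes in short steps, Python scripts to look and compute and a tool call to move; the robot and the scene stay as the last step left them, time stands still between calls to the robot, and variables do not carry over. Pictures are saved under pics/ and viewed, at most 10 in all, crops included, and the job is handed in when it is done.

Besides the shell and the picture viewer there is one more tool, called after "Emit:" by a JSON object that holds its "method" and its "body", one argument or row to a line. carry_out: Moves the arm, as the interface text tells. Its arguments: {"type":"object","properties":{"slide":{"type":"array","items":{"type":"array","items":{"type":"number","minimum":-1,"maximum":1}}},"dr":{"type":"array","items":{"type":"array","items":{"type":"number","minimum":-1,"maximum":1}}},"gripper":{"type":"array","items":{"type":"number"}},"newtons":{"type":"number"}},"required":["slide","dr","gripper"]}

```bash
mkdir -p pics; ls; python3 - <<'E'
from cell import *
import cv2,numpy as np
print(read_state())
for n in("scene","side"):
    cv2.imwrite(f"pics/{n}0.png",camera(n)[:,:,::-1])
    m=camera_model(n);print(n,m)
    R=np.array(m["R"]);print(-R.T@np.array(m["t"]))
E
```

```text
pics
{'clock': 0.0, 'joints': array([ 1.07340722e+00,  3.00477155e-01,  1.52158515e+00, -1.14025719e-05,
        1.32069721e+00, -6.66209455e-02]), 'qd': array([ 0.00143664, -0.00092422, -0.00050746,  0.00014953, -0.00118191,
       -0.00063534]), 'effort': array([-2.99133862e-03, -5.31815708e+01, -3.52731264e+01,  7.05914805e-02,
        2.45326204e-02, -8.67112180e-05]), 'eef_pos': array([229.60548016, 499.61488908, 302.08122124]), 'eef_rot': array([-3.14042764e+00, -6.66600419e-05,  2.71082728e+00]), 'wrist_force': array([-0.34566981, -1.03207561, -0.94647259]), 'moment': array([ 0.05712915, -0.01433257,  0.03340695]), 'finger_force': 0.0, 'finger_gap': 94.36965704160755}
scene {'vfov': 48.289592108155226, 'cx': 328.75862500857414, 'cy': 234.68436581790763, 'k1': 0.043160700911718544, 'R': array([[-0.86530113,  0.50118565,  0.00817901],
       [ 0.37281626,  0.65440592, -0.65784567],
       [-0.3350552 , -0.56618533, -0.75310835]]), 't': array([ 502.42688536, -154.99356699, 1337.34119122])}
[940.61779869 606.80252673 901.09161189]
side {'vfov': 55.21207457294219, 'cx': 318.34310268605583, 'cy': 243.9188389100914, 'k1': 0.02374308004489993, 'R': array([[-0.92816198, -0.37216099, -0.00339693],
       [-0.25053004,  0.63151442, -0.73377396],
       [ 0.27522726, -0.68021006, -0.67938519]]), 't': array([601.32091944, 243.03071728, 762.49472322])}
[409.1503788  588.96736854 698.39987612]
```

View pics/scene0.png

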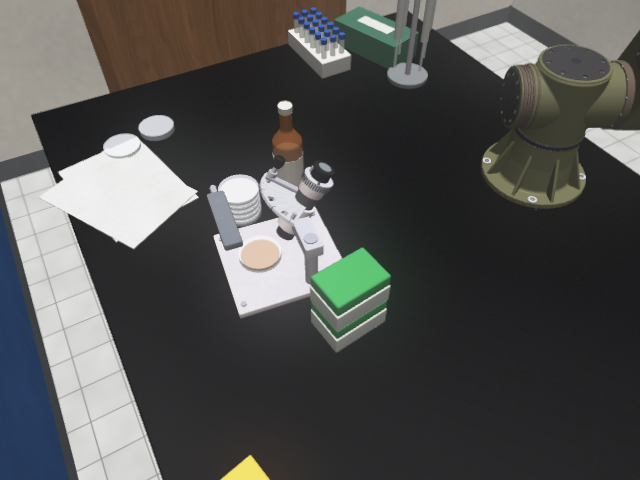

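View pics/side0.png

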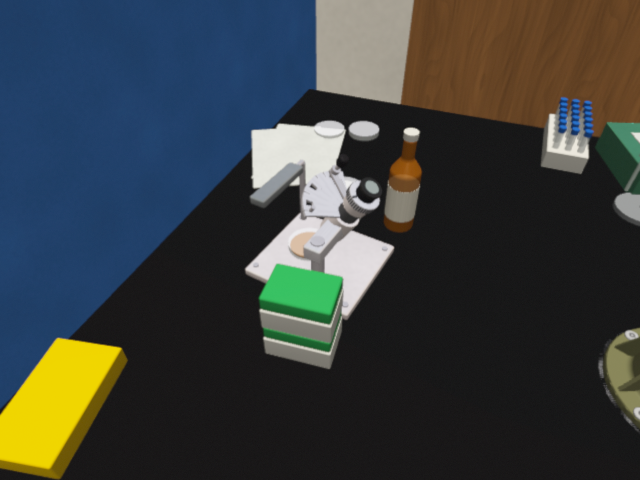

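```bash
cat > h.py <<'E'
from cell import *
import cv2,numpy as np
from scipy.spatial.transform import Rotation as Ro
def ray(m,px):
    R=np.array(m["R"]);t=np.array(m["t"]);f=240/np.tan(np.radians(m["vfov"])/2)
    K=np.array([[f,0,m["cx"]],[0,f,m["cy"]],[0,0,1]])
    u=cv2.undistortPoints(np.array([[px]],float),K,np.array([m["k1"],0,0,0]))[0,0]
    d=R.T@np.array([u[0],u[1],1]);return -R.T@t,d/np.linalg.norm(d)
def onz(m,px,z):
    o,d=ray(m,px);return o+d*(z-o[2])/d[2]
def onplane(m,px,p,n):
    o,d=ray(m,px);return o+d*((p-o)@n)/(d@n)
def tri(m1,p1,m2,p2):
    o,d=ray(m1,p1);q,e=ray(m2,p2)
    s=np.linalg.lstsq(np.c_[d,-e],q-o,rcond=None)[0]
    a,b=o+s[0]*d,q+s[1]*e;return (a+b)/2,np.linalg.norm(a-b)
def proj(m,X):
    R=np.array(m["R"]);t=np.array(m["t"]);f=240/np.tan(np.radians(m["vfov"])/2)
    K=np.array([[f,0,m["cx"]],[0,f,m["cy"]],[0,0,1]])
    return cv2.projectPoints(np.array(X,float).reshape(-1,1,3),cv2.Rodrigues(R)[0],t,K,np.array([m["k1"],0,0,0]))[0][:,0]
E
python3 - <<'E'
from h import *
a=cv2.imread("pics/scene0.png");b=cv2.imread("pics/side0.png")
A=cv2.resize(a[140:240,250:350],None,fx=4,fy=4,interpolation=cv2.INTER_CUBIC)
B=cv2.resize(b[145:245,295:395],None,fx=4,fy=4,interpolation=cv2.INTER_CUBIC)
cv2.imwrite("pics/c1.png",np.hstack([A,B]))
s,d=camera_model("scene"),camera_model("side")
for n,m,P in(("scene",s,[(215,237),(243,308),(345,262)]),("side",d,[(247,268),(349,312),(394,249)])):
    for p in P: print(n,p,onz(m,p,18).round(1))
print(tri(s,(321,170),d,(372,188)))
E
```

```text
scene (215, 237) [ 765.8 -173.7   18. ]
scene (243, 308) [788.2  24.4  18. ]
scene (345, 262) [556.3  25.6  18. ]
side (247, 268) [794.5  30.   18. ]
side (349, 312) [561.2  61.3  18. ]
side (394, 249) [ 527.4 -137.4   18. ]
(array([568.51994788, -54.03720907, 221.59819118]), np.float64(4.312911662934334))
```

View pics/c1.png

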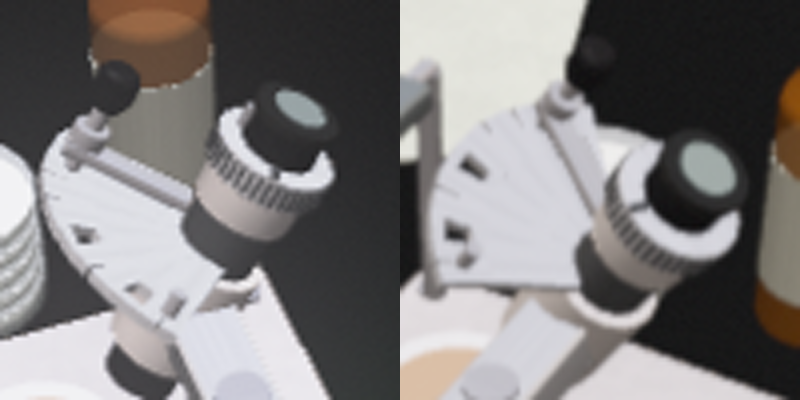

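```bash
python3 - <<'E'
from h import *
s,d=camera_model("scene"),camera_model("side")
def S(x,y):return (250+x/4-.4,140+y/4-.4)
def D(x,y):return (295+(x-400)/4-.4,145+y/4-.4)
P={}
for n,p,q in(("eye",(303,108),(708,167)),("knob",(118,88),(592,60)),("mid",(85,235),(472,165)),("end",(138,290),(455,232)),("boss",(93,128),(562,92))):
    P[n],e=tri(s,S(*p),d,D(*q));print(n,P[n].round(1),e.round(1))
for yaw in(-.1,-.14,-.18):
    c,w=np.cos(yaw),np.sin(yaw)
    a=np.array([-.5*c,-.5*w,.866]);x=np.array([.866*c,.866*w,.5]);y=np.cross(a,x)
    R=np.c_[x,y,a]
    print(yaw,{k:((v-P["eye"])@R).round(1) for k,v in P.items()}, (P['eye']-31*a).round(1))
E
```

```text
eye [565.8 -42.1 235.7] 0.7
knob [636.7 -90.9 242.7] 2.8
mid [677.9 -47.7 203.4] 1.1
end [670.1 -10.1 195.3] 1.4
boss [650.7 -91.8 222.4] 1.3
-0.1 {'eye': array([0., 0., 0.]), 'knob': array([ 68.8, -41.5, -31.7]), 'mid': array([ 80.9,   5.6, -84.1]), 'end': array([ 66.9,  42.3, -85.3]), 'boss': array([ 70.8, -40.9, -56.2])} [581.2 -43.7 208.9]
-0.14 {'eye': array([0., 0., 0.]), 'knob': array([ 70.1, -38.4, -32.5]), 'mid': array([ 80.6,  10.1, -83.9]), 'end': array([ 65.4,  46.2, -84.4]), 'boss': array([ 72.1, -37.3, -57. ])} [581.1 -44.3 208.9]
-0.18 {'eye': array([0., 0., 0.]), 'knob': array([ 71.4, -35.3, -33.2]), 'mid': array([ 80.2,  14.6, -83.7]), 'end': array([ 63.7,  50.2, -83.5]), 'boss': array([ 73.3, -33.6, -57.7])} [581.  -44.9 208.9]
```

```bash
cat >> h.py <<'E'
YAW=-.14
def frame(yaw=YAW):
    c,w=np.cos(yaw),np.sin(yaw)
    a=np.array([-.5*c,-.5*w,.866]);a/=np.linalg.norm(a);x=np.array([.866*c,.866*w,.5]);y=np.cross(a,x)
    return np.c_[x,y,a]
def toolR(F,th):   # tool z=-axis, y tangential at arm angle th (tube frame)
    t=F@[-np.sin(th),np.cos(th),0];z=-F[:,2];return np.c_[np.cross(t,z),t,z]
def need(grasp,R,back=78):
    "scaled slide, dr to bring grasp point (back mm ahead of TCP) to given pose"
    s=read_state();R0=Ro.from_euler("xyz",s["eef_rot"]).as_matrix()
    tcp=np.array(grasp)-back*R[:,2]
    rv=Ro.from_matrix(R@R0.T).as_rotvec()
    print("t",round(s["clock"],2),"slide",((tcp-s["eef_pos"])/250).round(3),"dr",(rv/2/np.pi).round(4),"mm",(tcp-s["eef_pos"]).round(1),"deg",np.degrees(np.linalg.norm(rv)).round(1),"F",s["wrist_force"].round(1),"gap",s["finger_gap"].round(1),"ff",np.round(s["finger_force"],1),"j",s["joints"].round(2))
E
python3 - <<'E'
from h import *
s,d=camera_model("scene"),camera_model("side")
print("cap",tri(s,(285,106),d,(411,134)))
F=frame();R=toolR(F,-.5);print(R.round(2))
K=np.array([636.7,-90.9,242.7])
need(K+80*F[:,2],R)
w=camera_model("wrist");st=read_state();R0=Ro.from_euler("xyz",st["eef_rot"]).as_matrix()
C=-np.array(w["R"]).T@w["t"];print("cam in tool",R0.T@(C-st["eef_pos"]),(np.array(w["R"])@R0).round(2),w["vfov"])
E
```

```text
cap (array([ 545.38008052, -246.4613127 ,  234.07430992]), np.float64(1.9474793860512472))
[[-0.69  0.53  0.5 ]
 [ 0.58  0.81 -0.07]
 [-0.44  0.24 -0.87]]Traceback (most recent call last):
  File "<stdin>", line 6, in <module>
  File "h.py", line 33, in need
    print("t",round(s["clock"],2),"slide",((tcp-s["eef_pos"])/250).round(3),"dr",(rv/2/np.pi).round(4),"mm",(tcp-s["eef_pos"]).round(1),"deg",np.degrees(np.linalg.norm(rv)).round(1),"F",s["wrist_force"].round(1),"gap",s["finger_gap"].round(1),"ff",np.round(s["finger_force"],1),"j",s["joints"].round(2))
                                                                                                                                                                                                                          ^^^^^^^^^^^^^^^^^^^^^
AttributeError: 'float' object has no attribute 'round'
```

```bash
sed -i 's/s\["finger_gap"\].round(1)/round(float(s["finger_gap"]),1)/' h.py
python3 - <<'E'
from h import *
F=frame();R=toolR(F,-.5)
K=np.array([636.7,-90.9,242.7])
need(K+80*F[:,2],R)
w=camera_model("wrist");st=read_state();R0=Ro.from_euler("xyz",st["eef_rot"]).as_matrix()
C=-np.array(w["R"]).T@w["t"];print("cam in tool",R0.T@(C-st["eef_pos"]),(np.array(w["R"])@R0).round(2),w["vfov"])
E
```

```text
t 0.1 slide [ 1.315 -2.318  0.309] dr [-0.0028 -0.0835 -0.0325] mm [ 328.8 -579.5   77.4] deg 32.3 F [-0.1 -0.1  0.1] gap 94.1 ff 0.0 j [ 1.07  0.3   1.52  0.    1.32 -0.07]
cam in tool [ 67.17741684  -1.29992734 -81.7215049 ] [[ 0.    1.    0.  ]
 [-0.97  0.   -0.23]
 [-0.23 -0.    0.97]] 68.69890506356631
```

Emit:
{"method": "carry_out", "body": {
  "slide": [
    [0.08,-0.16,0.16],
    [0.16,-0.32,0.31],
    [0.24,-0.48,0.4],
    [0.32,-0.64,0.4],
    [0.4,-0.8,0.4],
    [0.5,-1,0.4],
    [0.5,-1,0.4]
  ],
  "dr": [
    [0,0,0],
    [0,-0.02,-0.008],
    [0,-0.04,-0.016],
    [-0.003,-0.06,-0.024],
    [-0.003,-0.0835,-0.0325],
    [-0.003,-0.0835,-0.0325],
    [-0.003,-0.0835,-0.0325]
  ],
  "gripper": [70,70,70,70,70,70,70],
  "newtons": 30
}}

```text
clock: 0.68
eef_pos: [346.7, 263.4, 401.4]
eef_rot: [2.87, 0.458, 2.438]
wrist_force: [1.1, 0.7, -0.4]
finger_gap: 65.8
finger_force: 0.0
```

Emit:
{"method": "carry_out", "body": {
  "slide": [
    [0.1,-0.16,0],
    [0.2,-0.32,0],
    [0.3,-0.48,0],
    [0.4,-0.64,0],
    [0.5,-0.8,0],
    [0.6,-1,0],
    [0.6,-1,0],
    [0.6,-1,0]
  ],
  "dr": [
    [0,0,0],
    [0,0,0],
    [0,0,0],
    [0,0,0],
    [0,0,0],
    [0,0,0],
    [0,0,0],
    [0,0,0]
  ],
  "gripper": [70,70,70,70,70,70,70,70]
}}

```text
clock: 1.35
eef_pos: [498.9, 9.4, 400.9]
eef_rot: [2.873, 0.455, 2.434]
wrist_force: [-0.0, 0.7, -0.0]
finger_gap: 65.8
finger_force: 0.0
```

```bash
python3 - <<'E'
from h import *
F=frame();R=toolR(F,-.5)
K=np.array([636.7,-90.9,242.7])
need(K+80*F[:,2],R)
w=camera_model("wrist");im=camera("wrist");np.savez("pics/w1.npz",**w)
cv2.imwrite("pics/w1.png",im[:,:,::-1])
print(proj(w,[K,K-[0,0,20],[565.8,-42.1,235.7]]).round())
E
```

```text
t 1.35 slide [ 0.238 -0.357 -0.085] dr [ 0.0002 -0.0001  0.0009] mm [ 59.6 -89.3 -21.4] deg 0.3 F [-0.   0.7 -0. ] gap 65.8 ff 0.0 j [-0.03 -0.06  1.75 -0.07  0.93 -0.93]
[[276. 321.]
 [273. 304.]
 [266. 246.]]
```

View pics/w1.png

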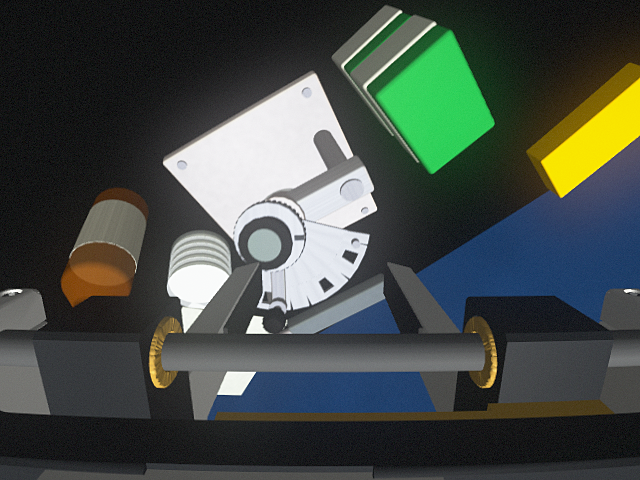

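```bash
python3 - <<'E'
from h import *
w=dict(np.load("pics/w1.npz"));im=cv2.imread("pics/w1.png")
cv2.imwrite("pics/c2.png",cv2.resize(im[190:340,225:385],None,fx=4,fy=4,interpolation=cv2.INTER_CUBIC)[:600])
P=[onz(w,p,18) for p in [(182,165),(307,92),(365,210),(164,160),(316,72),(377,208)]]
for p in P: print(p.round(1))
f=lambda v:np.arctan2(v[1],v[0])
print([f(P[i+1]-P[i])-np.pi/2 for i in(0,3)],[f(P[i+2]-P[i+1]) for i in(0,3)])
E
```

```text
[ 546.9 -131.6   18. ]
[573.6  47.2  18. ]
[781.7  15.5  18. ]
[ 528.1 -142.4   18. ]
[561.3  69.1  18. ]
[792.5  32.7  18. ]
[np.float64(-0.1481454849475745), np.float64(-0.15585781686995537)] [np.float64(-0.1511286656530483), np.float64(-0.15613878250753435)]
```

View pics/c2.png

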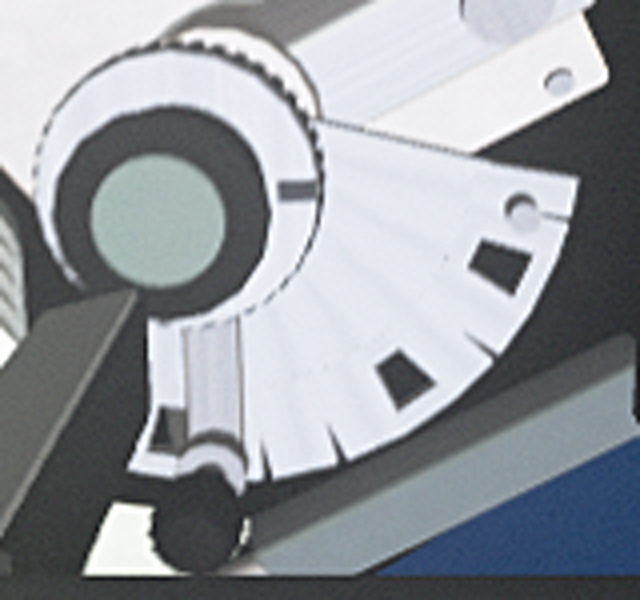

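```bash
sed -i 's/^YAW=.*/YAW=-.153/' h.py; python3 - <<'E'
from h import *
w=dict(np.load("pics/w1.npz"))
q=lambda x,y:(225+x/4-.4,190+y/4-.4)
F=frame();a=F[:,2]
E=onz(w,q(158,220),234.6);E2=np.array([565.8,-42.1,235.7]);print(E.round(1))
for e in(E,E2,(E+E2)/2):
    for n,p,h in(("end",(500,267),-82),("mid",(405,380),-82),("h0",(165,428),-82),("knob",(200,525),-21),("rib",(297,190),-22)):
        v=(onplane(w,q(*p),e+h*a,a)-e)@F
        print(n,v.round(1),"r",np.hypot(v[0],v[1]).round(1),"th",np.arctan2(v[1],v[0]).round(3),end="; ")
    print()
E
```

```text
[564.1 -42.9 234.6]
end [ 64.3  48.4 -82. ] r 80.5 th 0.645; mid [ 79.9  12.5 -82. ] r 80.9 th 0.155; h0 [ 61.9 -49.5 -82. ] r 79.3 th -0.675; knob [ 67.5 -32.9 -21. ] r 75.1 th -0.454; rib [ 11.4  22.8 -22. ] r 25.5 th 1.107; 
end [ 62.4  47.3 -82. ] r 78.3 th 0.649; mid [ 78.   11.5 -82. ] r 78.8 th 0.146; h0 [ 60.  -50.5 -82. ] r 78.4 th -0.7; knob [ 65.6 -33.9 -21. ] r 73.8 th -0.477; rib [  9.5  21.8 -22. ] r 23.8 th 1.159; 
end [ 63.4  47.8 -82. ] r 79.4 th 0.647; mid [ 78.9  12.  -82. ] r 79.9 th 0.151; h0 [ 61. -50. -82.] r 78.9 th -0.687; knob [ 66.6 -33.4 -21. ] r 74.5 th -0.465; rib [ 10.5  22.3 -22. ] r 24.6 th 1.132;
```

```bash
cat >> h.py <<'E'
E0=np.array([565,-42.5,235.1]);F=frame();a=F[:,2]
def knob(th,lift): return E0+F@np.array([80*np.cos(th),80*np.sin(th),-40+lift])
RG=E0-31*a
E
python3 - <<'E'
from h import *
print(knob(-.477,10));R=toolR(F,-.477)
need(knob(-.477,10)+60*a,R);need(knob(-.477,10)+4*a,R)
E
```

```text
[635.0552804  -90.46548778 244.65447909]
t 1.4 slide [ 0.276 -0.367 -0.147] dr [-0.0017  0.0001  0.0019] mm [ 69.  -91.7 -36.6] deg 0.9 F [ 0.  -0.4 -0.3] gap 65.7 ff 0.0 j [-0.03 -0.07  1.76 -0.07  0.93 -0.93]
t 1.4 slide [ 0.387 -0.384 -0.341] dr [-0.0017  0.0001  0.0019] mm [ 96.7 -96.  -85.1] deg 0.9 F [ 0.  -0.4 -0.3] gap 65.7 ff 0.0 j [-0.03 -0.07  1.76 -0.07  0.93 -0.93]
```

Emit:
{"method": "carry_out", "body": {
  "slide": [
    [0.07,-0.12,0],
    [0.14,-0.24,0],
    [0.21,-0.33,-0.05],
    [0.276,-0.367,-0.147],
    [0.276,-0.367,-0.147],
    [0.276,-0.367,-0.147],
    [0.276,-0.367,-0.147]
  ],
  "dr": [
    [-0.002,0,0.002],
    [-0.002,0,0.002],
    [-0.002,0,0.002],
    [-0.002,0,0.002],
    [-0.002,0,0.002],
    [-0.002,0,0.002],
    [-0.002,0,0.002]
  ],
  "gripper": [60,60,60,60,60,60,60]
}}

```text
clock: 1.98
eef_pos: [565.8, -75.6, 365.7]
eef_rot: [2.882, 0.463, 2.457]
wrist_force: [0.3, 0.9, -0.3]
finger_gap: 56.7
finger_force: 0.0
```

```bash
python3 - <<'E'
from h import *
need(knob(-.477,10)+4*a,toolR(F,-.477))
w=camera_model("wrist");im=camera("wrist");np.savez("pics/w2.npz",**w)
cv2.imwrite("pics/w2.png",im[:,:,::-1])
print(proj(w,[knob(-.477,10),knob(-.477,19),E0]).round())
E
```

```text
t 1.98 slide [ 0.115 -0.034 -0.2  ] dr [ 0.0002  0.0004 -0.0011] mm [ 28.7  -8.6 -50. ] deg 0.4 F [ 0.3  0.9 -0.3] gap 56.7 ff 0.0 j [-0.21  0.12  1.64  0.04  0.85 -1.17]
[[319. 260.]
 [319. 265.]
 [319. 132.]]
```

View pics/w2.png

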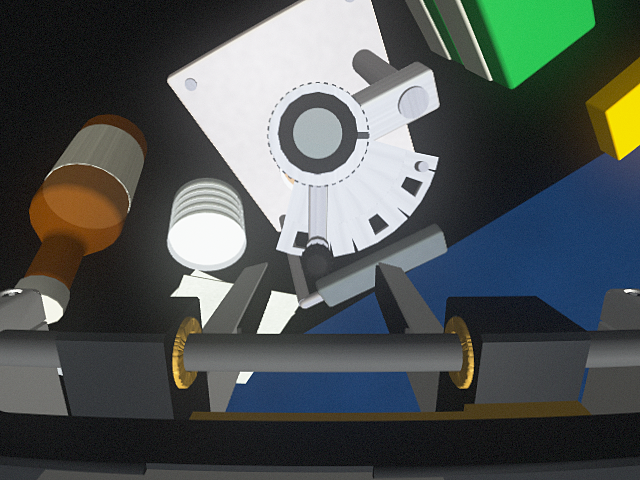

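Emit:
{"method": "carry_out", "body": {
  "slide": [
    [0.05,-0.015,-0.08],
    [0.09,-0.026,-0.15],
    [0.113,-0.034,-0.2],
    [0.113,-0.034,-0.2],
    [0.113,-0.034,-0.2],
    [0.113,-0.034,-0.2],
    [0.113,-0.034,-0.2],
    [0.113,-0.034,-0.2],
    [0.113,-0.034,-0.2],
    [0.113,-0.034,-0.2]
  ],
  "dr": [
    [0,0,0],
    [0,0,0],
    [0,0,0],
    [0,0,0],
    [0,0,0],
    [0,0,0],
    [0,0,0],
    [0,0,0],
    [0,0,0],
    [0,0,0]
  ],
  "gripper": [60,60,60,60,10,10,10,10,10,10],
  "newtons": 30
}}

```text
clock: 2.87
eef_pos: [594.3, -85.3, 315.4]
eef_rot: [2.882, 0.463, 2.456]
wrist_force: [2.9, 4.6, 2.6]
finger_gap: 19.6
finger_force: 3.5
```

```bash
python3 - <<'E'
from h import *
need(knob(-.477,10)+4*a,toolR(F,-.477));print((a*5/250).round(4))
for i in range(1,11):
    th=-.477+i*(.65+.477)/10
    s=(knob(th,15)-knob(-.477,15))/250; rv=(th+.477)*a/2/np.pi
    print(s.round(3).tolist(),rv.round(4).tolist())
E
```

```text
t 2.87 slide [0.001 0.004 0.001] dr [ 0.0003  0.0004 -0.0009] mm [0.2 1.1 0.3] deg 0.4 F [2.9 4.6 2.6] gap 19.6 ff 3.5 j [-0.21  0.23  1.64  0.05  0.75 -1.19]
[-0.0099  0.0015  0.0173]
[0.018, 0.031, 0.007] [-0.0089, 0.0014, 0.0155]
[0.032, 0.063, 0.013] [-0.0177, 0.0027, 0.0311]
[0.044, 0.097, 0.016] [-0.0266, 0.0041, 0.0466]
[0.052, 0.132, 0.018] [-0.0355, 0.0055, 0.0621]
[0.056, 0.168, 0.017] [-0.0443, 0.0068, 0.0777]
[0.057, 0.204, 0.015] [-0.0532, 0.0082, 0.0932]
[0.055, 0.24, 0.01] [-0.062, 0.0096, 0.1087]
[0.049, 0.275, 0.004] [-0.0709, 0.0109, 0.1243]
[0.039, 0.308, -0.005] [-0.0798, 0.0123, 0.1398]
[0.027, 0.34, -0.015] [-0.0886, 0.0137, 0.1553]
```

Emit:
{"method": "carry_out", "body": {
  "slide": [
    [0,0,0],
    [0,0,0],
    [-0.005,0.001,0.009],
    [-0.01,0.0015,0.0175],
    [-0.01,0.0015,0.0175],
    [-0.01,0.0015,0.0175]
  ],
  "dr": [
    [0,0,0],
    [0,0,0],
    [0,0,0],
    [0,0,0],
    [0,0,0],
    [0,0,0]
  ],
  "gripper": [5,5,5,5,5,5],
  "newtons": 30
}}

```text
clock: 3.37
eef_pos: [592.0, -85.1, 319.1]
eef_rot: [2.882, 0.463, 2.456]
wrist_force: [5.7, -1.9, -2.9]
finger_gap: 18.8
finger_force: 30.0
```

```bash
python3 - <<'E'
from h import *
need(knob(-.477,15)+4*a,toolR(F,-.477));s=read_state();print("F tube",s["wrist_force"]@F)
E
```

```text
t 3.37 slide [0.    0.005 0.004] dr [ 0.0003  0.0004 -0.0009] mm [0.1 1.3 0.9] deg 0.4 F [ 5.7 -1.9 -2.9] gap 18.8 ff 30.0 j [-0.21  0.22  1.64  0.05  0.76 -1.19]
F tube [ 3.66651651 -1.05634899 -5.42715404]
```

Emit:
{"method": "carry_out", "body": {
  "slide": [
    [0.018,0.031,0.007],
    [0.032,0.063,0.013],
    [0.044,0.097,0.017],
    [0.052,0.132,0.019],
    [0.056,0.168,0.018],
    [0.057,0.204,0.016],
    [0.055,0.24,0.011],
    [0.049,0.275,0.005],
    [0.04,0.308,-0.004],
    [0.04,0.308,-0.004]
  ],
  "dr": [
    [-0.0089,0.0014,0.0155],
    [-0.0177,0.0027,0.0311],
    [-0.0266,0.0041,0.0466],
    [-0.0355,0.0055,0.0621],
    [-0.0443,0.0068,0.0777],
    [-0.0532,0.0082,0.0932],
    [-0.062,0.0096,0.1087],
    [-0.0709,0.0109,0.1243],
    [-0.0798,0.0123,0.1398],
    [-0.0798,0.0123,0.1398]
  ],
  "gripper": [5,5,5,5,5,5,5,5,5,5]
}}

```text
clock: 4.2
eef_pos: [602.1, -6.6, 318.1]
eef_rot: [-2.85, 0.443, -2.676]
wrist_force: [9.4, 1.0, -3.2]
finger_gap: 19.1
finger_force: 30.0
```

```bash
python3 - <<'E'
from h import *
need(knob(.65,15)+4*a,toolR(F,.65));s=read_state();print("F tube",s["wrist_force"]@F)
E
```

```text
t 4.2 slide [-0.013  0.032 -0.007] dr [-0.0083  0.0014  0.0133] mm [-3.4  7.9 -1.8] deg 5.7 F [ 9.4  1.  -3.2] gap 19.1 ff 30.0 j [-0.06  0.23  1.63 -0.06  0.76 -2.  ]
F tube [ 6.29325007  2.40575585 -7.33699527]
```

Emit:
{"method": "carry_out", "body": {
  "slide": [
    [-0.006,0.016,-0.004],
    [-0.013,0.032,-0.007],
    [-0.013,0.032,-0.007],
    [-0.013,0.032,-0.007]
  ],
  "dr": [
    [-0.004,0.0007,0.0067],
    [-0.0083,0.0014,0.0133],
    [-0.0083,0.0014,0.0133],
    [-0.0083,0.0014,0.0133]
  ],
  "gripper": [5,5,5,5]
}}

```text
clock: 4.53
eef_pos: [599.0, 0.5, 316.8]
eef_rot: [-2.808, 0.412, -2.582]
wrist_force: [8.4, 2.0, -2.4]
finger_gap: 19.0
finger_force: 30.0
```

```bash
python3 - <<'E'
from h import *
need(knob(.65,15)+4*a,toolR(F,.65));need(knob(.65,5)+4*a,toolR(F,.65));s=read_state();print("F tube",s["wrist_force"]@F)
w=camera_model("wrist");im=camera("wrist");np.savez("pics/w3.npz",**w)
cv2.imwrite("pics/w3.png",im[:,:,::-1]);print(proj(w,[knob(.65,15),E0,knob(.65,-42)]))
E
```

```text
t 4.53 slide [-0.001  0.003 -0.002] dr [-0.0005  0.0002  0.0011] mm [-0.3  0.7 -0.5] deg 0.4 F [ 8.4  2.  -2.4] gap 19.0 ff 30.0 j [-0.04  0.23  1.64 -0.08  0.76 -2.06]
t 4.53 slide [ 0.018 -0.    -0.036] dr [-0.0005  0.0002  0.0011] mm [ 4.6 -0.  -9.1] deg 0.4 F [ 8.4  2.  -2.4] gap 19.0 ff 30.0 j [-0.04  0.23  1.64 -0.08  0.76 -2.06]
F tube [ 5.74558869  3.25064335 -6.11379583]
[[324.63314803 292.0789252 ]
 [323.8003492  120.46689694]
 [324.22547388 258.74937439]]
```

View pics/w3.png

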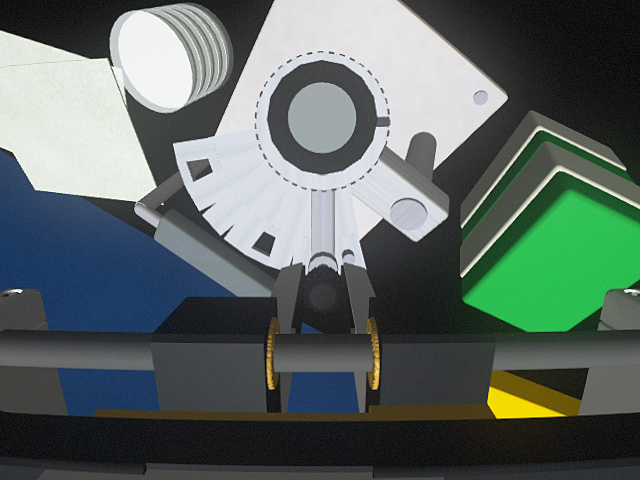

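Emit:
{"method": "carry_out", "body": {
  "slide": [
    [0.006,0.001,-0.012],
    [0.012,0.002,-0.024],
    [0.017,0.002,-0.034],
    [0.017,0.002,-0.034]
  ],
  "dr": [
    [0,0,0.001],
    [0,0,0.001],
    [0,0,0.001],
    [0,0,0.001]
  ],
  "gripper": [5,5,5,5]
}}

```text
clock: 4.92
eef_pos: [603.4, 0.6, 308.0]
eef_rot: [-2.808, 0.412, -2.576]
wrist_force: [6.3, 1.3, -0.5]
finger_gap: 19.0
finger_force: 30.0
```

```bash
python3 - <<'E'
from h import *
need(knob(.65,5)+4*a,toolR(F,.65));s=read_state();print("F tube",s["wrist_force"]@F)
E
```

```text
t 4.92 slide [ 0.001 -0.    -0.001] dr [-0.0005  0.0002  0.0002] mm [ 0.2 -0.1 -0.3] deg 0.2 F [ 6.3  1.3 -0.5] gap 19.0 ff 30.0 j [-0.04  0.24  1.64 -0.08  0.74 -2.07]
F tube [ 4.92144152  2.27573496 -3.47079709]
```

Emit:
{"method": "carry_out", "body": {
  "slide": [
    [0,0,0],
    [0,0,0],
    [0,0,0],
    [-0.04,0.006,0.07],
    [-0.08,0.012,0.14],
    [-0.12,0.018,0.21],
    [-0.16,0.025,0.28],
    [-0.16,0.025,0.28],
    [-0.16,0.025,0.28]
  ],
  "dr": [
    [0,0,0],
    [0,0,0],
    [0,0,0],
    [0,0,0],
    [0,0,0],
    [0,0,0],
    [0,0,0],
    [0,0,0],
    [0,0,0]
  ],
  "gripper": [45,45,45,45,45,60,80,95,95]
}}

```text
clock: 5.67
eef_pos: [562.8, 6.8, 378.5]
eef_rot: [-2.808, 0.412, -2.576]
wrist_force: [0.8, -0.2, -0.1]
finger_gap: 65.5
finger_force: 0.0
```

```bash
python3 - <<'E'
from h import *
need(RG+70*a,toolR(F,.65))
w=camera_model("wrist");im=camera("wrist");np.savez("pics/w4.npz",**w)
cv2.imwrite("pics/w4.png",im[:,:,::-1]);print(proj(w,[knob(.65,9),knob(.65,19),E0,knob(.65,-42)]))
E
```

```text
t 5.67 slide [-0.222 -0.162 -0.168] dr [-0.0005  0.0002  0.0002] mm [-55.6 -40.4 -42.1] deg 0.2 F [ 0.8 -0.2 -0.1] gap 65.5 ff 0.0 j [-0.04  0.1   1.64 -0.07  0.88 -2.07]
[[322.0970912  250.36313201]
 [322.09366969 254.30099504]
 [321.74236735 132.01348662]
 [322.11117603 234.23297579]]
```

View pics/w4.png

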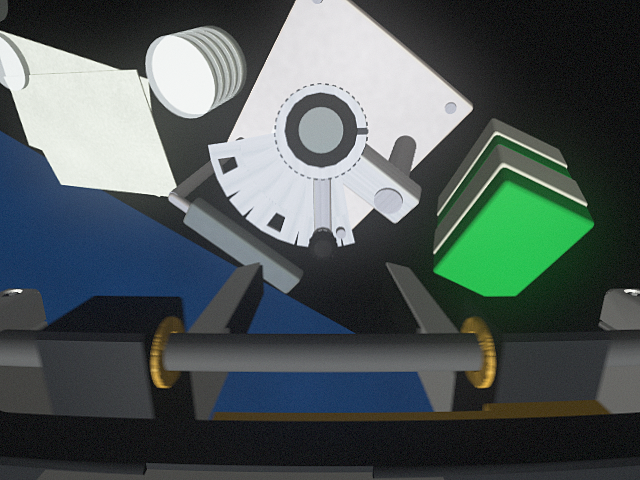

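Emit:
{"method": "carry_out", "body": {
  "slide": [
    [-0.1,-0.08,-0.05],
    [-0.2,-0.15,-0.14],
    [-0.222,-0.162,-0.168],
    [-0.222,-0.162,-0.168],
    [-0.222,-0.162,-0.168]
  ],
  "dr": [
    [0,0,0],
    [0,0,0],
    [0,0,0],
    [0,0,0],
    [0,0,0]
  ],
  "gripper": [98,98,98,98,98],
  "newtons": 40
}}

```text
clock: 6.13
eef_pos: [508.0, -33.8, 335.9]
eef_rot: [-2.809, 0.41, -2.578]
wrist_force: [-0.1, -0.0, 0.6]
finger_gap: 92.1
finger_force: 0.0
```

```bash
python3 - <<'E'
from h import *
need(RG+3*a,toolR(F,.65))
A=[]
for n in("scene","side"):
    m=camera_model(n);im=camera(n)[:,:,::-1]
    p=[proj(m,knob(.65,l))[0] for l in(0,10)];print(n,np.round(p,1))
    c=np.round(p[0]).astype(int);x,y=c-30
    A.append(cv2.resize(im[y:y+60,x:x+60],None,fx=6,fy=6,interpolation=cv2.INTER_CUBIC));print(x,y)
cv2.imwrite("pics/c3.png",np.hstack(A))
E
```

```text
t 6.13 slide [ 0.129 -0.02  -0.23 ] dr [-0.0005 -0.0002  0.0004] mm [ 32.3  -4.9 -57.5] deg 0.2 F [-0.1 -0.   0.6] gap 92.1 ff 0.0 j [-0.14  0.    1.84 -0.01  0.78 -2.2 ]
scene [[295.9 194.8]
 [298.4 190.6]]
266 165
side [[319.9 189.5]
 [322.4 186.2]]
290 159
```

View pics/c3.png

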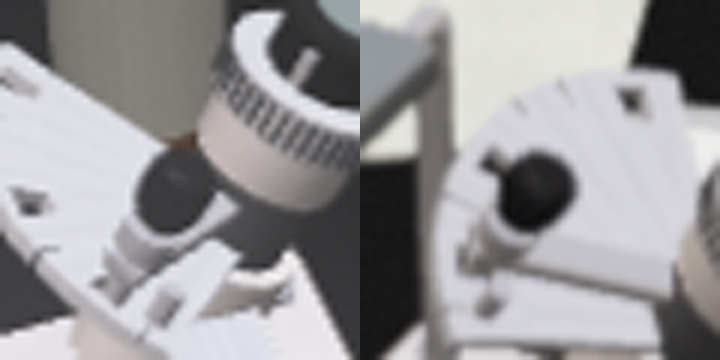

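Emit:
{"method": "carry_out", "body": {
  "slide": [
    [0.04,-0.006,-0.07],
    [0.08,-0.012,-0.14],
    [0.11,-0.017,-0.195],
    [0.129,-0.02,-0.23],
    [0.129,-0.02,-0.23],
    [0.129,-0.02,-0.23],
    [0.129,-0.02,-0.23],
    [0.129,-0.02,-0.23],
    [0.129,-0.02,-0.23],
    [0.129,-0.02,-0.23]
  ],
  "dr": [
    [0,0,0],
    [0,0,0],
    [0,0,0],
    [0,0,0],
    [0,0,0],
    [0,0,0],
    [0,0,0],
    [0,0,0],
    [0,0,0],
    [0,0,0]
  ],
  "gripper": [98,98,98,98,98,50,50,50,50,50],
  "newtons": 40
}}

```text
clock: 7.07
eef_pos: [539.6, -38.7, 279.2]
eef_rot: [-2.808, 0.411, -2.577]
wrist_force: [1.1, 0.6, 0.9]
finger_gap: 61.9
finger_force: 0.0
```

```bash
python3 - <<'E'
from h import *
need(RG+3*a,toolR(F,.65));s=read_state();print("F tube",s["wrist_force"]@F,s["moment"]@F)
print((-a/2/np.pi*np.radians(6.5)).round(4))
E
```

```text
t 7.07 slide [ 0.003  0.    -0.003] dr [-0.0005  0.0001  0.0002] mm [ 0.7  0.  -0.8] deg 0.2 F [1.1 0.6 0.9] gap 61.9 ff 0.0 j [-0.14  0.13  1.84 -0.01  0.65 -2.2 ]
F tube [1.33209224 0.75600012 0.30982573] [ 0.07432125  0.28571778 -0.04106964]
[ 0.0089 -0.0014 -0.0156]
```

Emit:
{"method": "carry_out", "body": {
  "slide": [
    [0,0,0],
    [0,0,0],
    [0,0,0],
    [0,0,0]
  ],
  "dr": [
    [0,0,0],
    [0,0,0],
    [0,0,0],
    [0,0,0]
  ],
  "gripper": [50,50,50,50]
}}

```text
clock: 7.4
eef_pos: [539.8, -39.2, 279.4]
eef_rot: [-2.807, 0.412, -2.577]
wrist_force: [-0.4, -5.1, 2.9]
finger_gap: 58.9
finger_force: 40.0
```

Emit:
{"method": "carry_out", "body": {
  "slide": [
    [0,0,0],
    [0,0,0],
    [0,0,0],
    [0,0,0],
    [0,0,0],
    [0,0,0],
    [0,0,0],
    [0,0,0]
  ],
  "dr": [
    [0.009,-0.0014,-0.0156],
    [0.018,-0.0028,-0.0312],
    [0.027,-0.0042,-0.0468],
    [0.036,-0.0056,-0.0624],
    [0.045,-0.007,-0.078],
    [0.054,-0.0084,-0.0936],
    [0.063,-0.0098,-0.1092],
    [0.063,-0.0098,-0.1092]
  ],
  "gripper": [50,50,50,50,50,50,50,50]
}}

```text
clock: 8.07
eef_pos: [539.6, -38.9, 279.2]
eef_rot: [3.048, 0.52, 2.813]
wrist_force: [-3.7, -3.1, 5.6]
finger_gap: 59.2
finger_force: 40.0
```

```bash
python3 - <<'E'
from h import *
R0=Ro.from_euler("xyz",read_state()["eef_rot"]).as_matrix();t=R0[:,1]@F;print("tool angle",np.arctan2(-t[0],t[1]))
need(RG+3*a,toolR(F,.65-.8));s=read_state();print("F tube",s["wrist_force"]@F,s["moment"]@F)
E
```

```text
tool angle -0.15260244760787794
t 8.07 slide [ 0.003  0.001 -0.003] dr [-0.0008  0.0007 -0.    ] mm [ 0.7  0.3 -0.8] deg 0.4 F [-3.7 -3.1  5.6] gap 59.2 ff 40.0 j [-0.14  0.13  1.84 -0.    0.64 -1.4 ]
F tube [ 0.02821026 -3.60041905  6.50523834] [-0.71332786  0.28424127 -0.05182257]
```

Emit:
{"method": "carry_out", "body": {
  "slide": [
    [0,0,0],
    [0,0,0],
    [0,0,0],
    [0,0,0],
    [0,0,0],
    [0,0,0]
  ],
  "dr": [
    [0.009,-0.0014,-0.0156],
    [0.018,-0.0028,-0.0312],
    [0.027,-0.0042,-0.0468],
    [0.036,-0.0056,-0.0624],
    [0.045,-0.007,-0.078],
    [0.054,-0.0084,-0.0936]
  ],
  "gripper": [50,50,50,50,50,50]
}}

```text
clock: 8.57
eef_pos: [539.6, -38.6, 279.1]
eef_rot: [2.73, 0.346, 2.088]
wrist_force: [-3.5, 1.6, 6.0]
finger_gap: 59.5
finger_force: 40.0
```

```bash
cat > c.py <<'E'
from h import *
s=read_state();R0=Ro.from_euler("xyz",s["eef_rot"]).as_matrix();t=R0[:,1]@F
print("tool angle",np.arctan2(-t[0],t[1]),"F tube",(s["wrist_force"]@F).round(1),(s["moment"]@F).round(2),"j6",s["joints"][5].round(2),"tau6",s["effort"][5].round(2),"gap",s["finger_gap"],s["clock"])
w=camera_model("wrist");im=camera("wrist")
cv2.imwrite(f"pics/r{s['clock']:.2f}.png",im[:,:,::-1])
# unroll the ring's top annulus (r 22.5..29, 8 mm above ring_grip); find dark rib
th=np.linspace(-np.pi,np.pi,361);g=cv2.cvtColor(im,cv2.COLOR_RGB2GRAY).astype(float)
v=[]
for r in(24,25.5,27):
    p=proj(w,[RG+F@np.array([r*np.cos(x),r*np.sin(x),8]) for x in th]).astype(np.float32)
    v.append(cv2.remap(g.astype(np.float32),p[:,0],p[:,1],cv2.INTER_LINEAR)[:,0] if 0 else [g[int(round(b)),int(round(c))] if 0<=b<480 and 0<=c<640 else 255 for c,b in p])
v=np.mean(v,0);print("median",np.median(v),"dark at",[(round(float(th[i]),2),int(v[i])) for i in np.where(v<.75*np.median(v))[0]][:60])
E
python3 c.py
```

```text
tool angle -0.829038477313021 F tube [-0.2  1.1  7. ] [-0.07  0.51  0.27] j6 -0.73 tau6 -2.55 gap 59.54737815543175 8.5667
median 226.66666666666666 dark at [(-2.16, 157), (-2.15, 124), (-2.13, 117), (-2.11, 112), (-2.09, 117), (-2.08, 119), (-2.06, 123), (-2.04, 94), (-2.02, 96), (-2.01, 95), (-1.99, 69), (-1.97, 70), (-1.95, 59), (-1.94, 59), (-1.92, 63), (-1.9, 63), (-1.88, 63), (-1.87, 63), (-1.85, 64), (-1.83, 65), (-1.82, 66), (-1.8, 68), (-1.78, 66), (-1.76, 64), (-1.75, 64), (-1.73, 65), (-1.71, 61), (-1.69, 63), (-1.68, 65), (-1.66, 65), (-1.64, 66), (-1.62, 65), (-1.61, 65), (-1.59, 65), (-1.57, 65), (-1.55, 65), (-1.54, 63), (-1.52, 59), (-1.5, 59), (-1.48, 79), (-1.47, 102), (-1.45, 75), (-1.43, 92), (-1.41, 58), (-1.4, 57), (-1.38, 64), (-1.36, 63), (-1.34, 65), (-1.33, 67), (-1.31, 67), (-1.29, 70), (-1.27, 67), (-1.26, 70), (-1.24, 70), (-1.22, 69), (-1.2, 70), (-1.19, 74), (-1.17, 74), (-1.15, 74), (-1.13, 74)]
```

Emit:
{"method": "carry_out", "body": {
  "slide": [
    [0,0,0],
    [0,0,0],
    [0,0,0]
  ],
  "dr": [
    [0.004,-0.0006,-0.007],
    [0.008,-0.0012,-0.014],
    [0.008,-0.0012,-0.014]
  ],
  "gripper": [50,50,50]
}}

```text
clock: 8.87
eef_pos: [539.6, -38.5, 279.1]
eef_rot: [2.699, 0.305, 1.992]
wrist_force: [-3.8, 1.5, 5.7]
finger_gap: 59.6
finger_force: 40.0
```

```bash
python3 c.py|cut -c1-180
```

```text
tool angle -0.9285769699103473 F tube [-0.5  0.9  6.9] [-0.06  0.48  0.01] j6 -0.63 tau6 1.17 gap 59.63798554727344 8.8667
median 226.66666666666666 dark at [(-2.23, 137), (-2.22, 135), (-2.2, 136), (-2.18, 122), (-2.16, 126), (-2.15, 117), (-2.13, 79), (-2.11, 79), (-2.09, 70), (-2.08, 60), (-2.06, 56
```

Emit:
{"method": "carry_out", "body": {
  "slide": [
    [0,0,0],
    [0,0,0],
    [0,0,0]
  ],
  "dr": [
    [0.004,-0.0006,-0.007],
    [0.008,-0.0012,-0.014],
    [0.008,-0.0012,-0.014]
  ],
  "gripper": [50,50,50]
}}

```text
clock: 9.17
eef_pos: [539.7, -38.4, 279.2]
eef_rot: [2.673, 0.262, 1.899]
wrist_force: [-2.3, 3.2, 4.7]
finger_gap: 59.1
finger_force: 40.0
```

```bash
python3 c.py|cut -c1-180; ls pics
```

```text
tool angle -1.0278513343453994 F tube [-0.1  2.8  5.4] [0.19 0.35 1.31] j6 -0.52 tau6 2.54 gap 59.05038168837578 9.1667
median 225.66666666666666 dark at [(-2.32, 135), (-2.3, 137), (-2.29, 135), (-2.27, 121), (-2.25, 121), (-2.23, 123), (-2.22, 94), (-2.2, 96), (-2.18, 58), (-2.16, 58), (-2.15, 65)
c1.png
c2.png
c3.png
r8.57.png
r8.87.png
r9.17.png
scene0.png
side0.png
w1.npz
w1.png
w2.npz
w2.png
w3.npz
w3.png
w4.npz
w4.png
```

Emit:
{"method": "carry_out", "body": {
  "slide": [
    [0,0,0],
    [0,0,0],
    [0,0,0],
    [0,0,0],
    [0,0,0],
    [-0.04,0.006,0.07],
    [-0.1,0.015,0.17],
    [-0.16,0.025,0.28],
    [-0.23,0.035,0.4],
    [-0.23,0.035,0.4]
  ],
  "dr": [
    [0,0,0],
    [0,0,0],
    [0,0,0],
    [0,0,0],
    [0,0,0],
    [0,0,0],
    [0,0,0],
    [0,0,0],
    [0,0,0],
    [0,0,0]
  ],
  "gripper": [95,95,95,95,95,95,95,95,95,95]
}}

```text
clock: 10.05
eef_pos: [481.1, -29.7, 384.4]
eef_rot: [2.666, 0.264, 1.894]
wrist_force: [0.9, 1.4, 1.1]
finger_gap: 89.0
finger_force: 0.0
```

```bash
python3 - <<'E'
from h import *
need(RG+100*a,toolR(F,-1.03))
w=camera_model("wrist");im=camera("wrist")[:,:,::-1];P=proj(w,[RG+8*a,knob(.65,0),knob(.65,-42)]).round();print(P)
sc=camera_model("scene");i2=camera("scene")[:,:,::-1];p=proj(sc,knob(.65,0))[0].astype(int);print(p)
A=cv2.resize(i2[p[1]-45:p[1]+35,p[0]-35:p[0]+45],(400,400),interpolation=cv2.INTER_CUBIC)
c=P[0].astype(int);x=min(max(c[0]-80,0),480);y=min(max(c[1]-60,0),320)
B=cv2.resize(im[y:y+160,x:x+160],(400,400),interpolation=cv2.INTER_CUBIC);print(x,y)
cv2.imwrite("pics/f.png",np.hstack([A,B]))
E
```

```text
t 10.05 slide [ 0.045 -0.006 -0.088] dr [-0.0003  0.0026 -0.0002] mm [ 11.3  -1.6 -22. ] deg 0.9 F [0.9 1.4 1.1] gap 89.0 ff 0.0 j [-0.14 -0.1   1.83 -0.01  0.88 -0.52]
[[320. 235.]
 [412. 220.]
 [401. 212.]]
[295 194]
240 175
```

View pics/f.png

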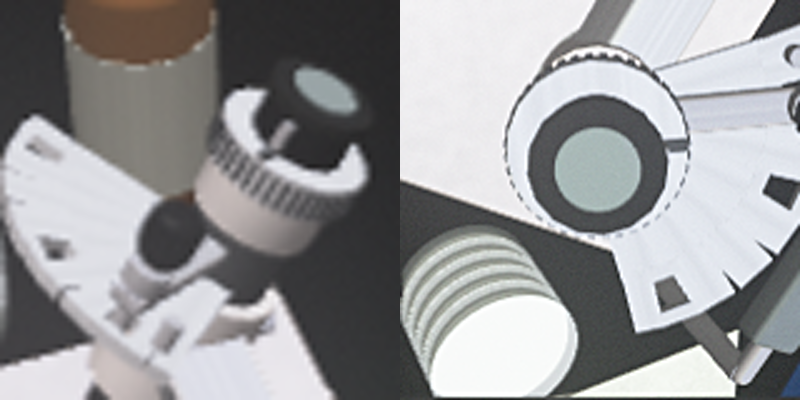

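```bash
python3 - <<'E'
from h import *
w=camera_model("wrist")
for x,y in((677,145),(690,145),(666,146)):
    v=(onplane(w,(240+(x-400)/2.5-.3,175+y/2.5-.3),RG+8.5*a,a)-RG)@F;print(v.round(1),np.arctan2(v[1],v[0]).round(3))
im=cv2.cvtColor(camera("wrist"),cv2.COLOR_RGB2GRAY);th=np.radians(np.arange(10,70,1.5))
for r in(24.5,27):
    p=proj(w,[RG+F@np.array([r*np.cos(t),r*np.sin(t),8.5]) for t in th]).astype(np.float32)
    v=cv2.remap(im,p[:,:1].copy(),p[:,1:].copy(),1)[:,0];k=v<150;print(r,th[k].round(2))
E
```

```text
[16.7 14.8  8.5] 0.724
[20.3 16.9  8.5] 0.695
[13.9 12.7  8.5] 0.741
24.5 [0.54 0.57 0.59 0.62 0.65 0.67]
27 [0.54 0.57 0.59 0.62 0.65 0.67]
```

```bash
python3 -c "
from cell import *
print(read_state()['wrist_force'],sign_off())"
```

```text
the job is handed in; nothing more can be done
[ 0.50218521  0.53874893 -0.02679811] None
```

The job is handed in: the pin is home in the end hole and the lock ring is turned clockwise to its hard stop. The turning moment jumped to 1.3 N m there, and the ring's rib lines up with the arm within reading error. The gripper is open and clear, and it did not touch the dish, bottle, tip box or dish stack. I got no verdict back from sign-off.

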